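Hold the stop gate open and push the slide rack home

TASK

The slide rack stands in the chute, short of the sprung stop gate. With one fingertip swing the gate's long arm back until the gate is wide open, and keep that fingertip holding it open while you push the rack, by its upright push plate, past the gate and fully home against the end stop; then come away so that the gate springs shut behind it. Only push: do not lift or tip the rack, and leave everything else on the table where it is.

Things in the scene. Friction and masses are not known exactly. Their poses are not given: they have to be found in the camera images.
- chute: Straight metal channel fixed to the table, open on top. Origin on the table, midway between the walls on the shut gate's line; x = push direction, y left, z up. Entry at x = -200 mm, end stop face at x = +58. Floor 5 mm high; walls 6 mm thick, inner faces y = +-35, tops z = 20; left wall open from x = -45 to +6 for the gate. A fixed camera head on a post (235 mm high) is at x = 110 to 230.
- gate (a joint): Gate angle, rad: 0 shut, 1.6 wide open (stop). Opens clockwise from above, back towards the entry (-x), so a rack pushed against it cannot open it. A spring shuts it (0.05 N m shut, 0.14 open). Its low leaf (34 mm long, 4 thick, z 7 to 20 mm) points from the hinge to chute -y when shut, blocking the left half; opening, it sweeps chute x = -35 to 0, which must be free of the rack.
- stop_gate: The gate with its leaf, hinge post and long arm, all steel, turning as one. Origin on the table on the axis of the vertical hinge post (9 mm thick, 76 high), at chute x 0, y +41 mm; z up; its -y runs along the arm to the free end, its x is chute x when shut and turns to chute -y when wide open.
- bar_mid (a point): Middle of the gate's long arm: upright flat bar 143 mm long, 6 thick, 58 to 76 mm above the table (it passes over the rack's plates). Shut: across the chute at x = -20, y +44 to -99. Wide open: along the chute outside the left wall at y = +61, x -140 to +3. Open it by pushing its +x face (downstream face when shut, inner face when open). A cross piece (6 thick) joins its hinge end to the post.
- bar_end (a point): Free end of the arm, middle of the end face, 67 mm above the table.
- end_stop (a point): Middle of the end stop's face that the rack's nose meets, 48 mm high, across the chute's far end; this point is 12 mm above the table.
- rack: White slide rack, loose in the chute, about 0.2 kg. Base 48 mm long (x), 64 wide, 14 high; origin under the base's middle (5 mm above the table); x forward along the chute, z up. A front plate stands 40 mm high, 50 wide. At the back an overhanging tongue (19 to 23 mm above the origin, clear over the shut leaf) carries the push plate.
- rack_nose (a point): Middle of the rack's front face, 24 mm ahead of its origin, 7 mm above its underside. When home it meets the end stop, and the base rear is 10 mm past the gate line.
- push_plate (a point): Middle of the rear face of the push plate, an upright plate 40 mm wide, 5 thick, from 24 to 50 mm above the table; this point is 40 mm above the table and 68 mm behind the nose.
- lens_cap: Black lens cap, 52 mm across, 13 mm high, right of the chute; origin under its middle. Leave it.
- filter_ring: Brass ring, 42 mm across, 9 mm high, right of the chute; origin under its middle. Leave it.
- cleaner: Small capped bottle, 34 mm across, 62 mm high, right of the chute's entry; origin under its middle. Leave it.
- slide_box: Small cardboard box 50 x 30 x 30 mm, left of the chute; origin under its middle. Leave it.
- mug: Mug, 78 mm across, 90 mm high; origin under its middle. Leave it.
- carton: Upright carton 45 x 60 x 110 mm high; origin under its middle. Leave it.
- driver: Screwdriver lying flat; origin under its middle. Leave it.

How it is judged (in metres and radians):
On the way, in this order (a step that is already met when the one before it is completed fails the run):
1. the gate is held wide open by a finger while the rack is still short of it (contact force between the fingers and stop_gate above 0.1 N and value of joint gate above 1.3 rad and x of rack_nose in the frame of chute below -0.005 m), for 0.2 s.
2. the rack is half-way past the gate, a finger still holding the gate open (contact force between the fingers and stop_gate above 0.1 N and value of joint gate above 1.3 rad and x of rack_nose in the frame of chute between 0.01 and 0.034 m), for 0.04 s.
3. the rack's tail passes the gate, a finger still holding the gate open (contact force between the fingers and stop_gate above 0.1 N and value of joint gate above 1.3 rad and x of rack_nose in the frame of chute between 0.036 and 0.054 m), for 0.04 s.
At the end, for the whole second after the job is handed in: The rack lies flat and at rest in the chute with its nose within 5 mm of the end stop, and the gate has sprung shut behind it (within 0.08 rad) (x of rack_nose in the frame of chute above 0.053 m and y of rack_nose in the frame of chute between -0.008 and 0.008 m and z of rack in the frame of chute below 0.008 m and angle between rack's own z axis and vertical below 0.06 rad and angle between the x axis of rack and the x axis of chute, either way round below 0.12 rad and value of joint gate below 0.08 rad and linear speed of rack below 0.01 m/s); the robot touches nothing.
It fails at once if the rack is lifted or tipped (over 12 mm or 0.3 rad) (z of rack in the frame of chute above 0.017 m or angle between rack's own z axis and vertical above 0.3 rad).
It fails at once if the gate drops from wide open while the rack is passing it (x of rack_nose in the frame of chute between 0 and 0.04 m and value of joint gate below 1.2 rad).
It fails at once if another thing on the table is moved by over 15 mm (distance of any of lens_cap, filter_ring, cleaner, slide_box, mug, carton, driver from where it was at the start of the episode above 0.015 m).
It also fails if it takes over 54 s, if anything falls off the work surface, if the arm or the gripper's body presses on something with over 40 N, if the wrist force passes 120 N, or if a joint passes its speed limit or range.

ROBOT

A 7-joint arm with a two-finger parallel gripper is mounted at the origin on the work surface. World frame = base frame: x ahead of the robot, y to its left, z up, the work surface at z = 0. Lengths are in m, angles in degrees, forces in N, time in s.
With the tool pointing down it reaches from about 0.425 to 0.875 m from the base axis. Payload 4.7 kg.
Tool frame: the origin (TCP) lies on the centre line of the jaws, within the pads' length; the fingertips stand 8 mm ahead of it and the grasp point (between the pads) lies 11 mm behind it; z points along the fingers, y is the direction in which the jaws open and shut (so a half turn about z gives the same grasp; the last joint's range is limited). The gripper opens to 87 mm and grips with 3 to 60 N. Pads are 19 mm wide; open, the fingers measure 117 mm over their backs; the gripper's body (75 mm by 190 mm) begins 51 mm behind the grasp point.
Start: joints at [75.063, 18.392, -4.016, 83.108, 1.295, 78.541, -3.26], TCP at [0.176, -0.626, 0.209] pointing down, gripper open.
Joint ranges: [-163.93, 163.93], [-17.29, 119.83], [-79.2, 71.16], [3.27, 140.29], [-89.18, 269.18], [5.43, 117.66], [-154.24, 154.24]. Speed limits (degrees/s): [147.25, 147.25, 180, 180, 180, 180, 180].

INTERFACE

Orientations are given as [roll, pitch, yaw] about the fixed x, y, z axes, in that order (R = Rz(yaw) Ry(pitch) Rx(roll)).
In Python, from cell import env gives the robot as it stands. The module is installed in compiled form; this text tells all that it offers.
- The arm moves only by the tool move_arm, never from a script. Its argument "steps" is a list of rows, each a list of 2 entries, a list of its own where there are three numbers: the shift along the tool's x, y, z in m, then the turn about the tool's z in rad. A call has 1 to 20 rows; each row is the pose to reach, as a shift and turn from the pose commanded when the call began, along the tool's axes at that moment; what a row does not reach only later rows make up. A row lasts 1/8 s, in which the tool goes at most 62.5 mm and 10.7 degrees, less where a joint would pass 70% of its speed; a pose out of reach is approached as far as the arm can. A call with a gripper value outside its range is refused whole. "hand" is the closure, from -1 (fully open) to 1 (shut), set as the call begins (left out, the last holds). The fingers move at their own pace and stop on an object; "squeeze" is the grip in N (left out, the last holds). Time passes only in rows, so rows that repeat a pose let the fingers close. It gives the time, the measured TCP pose, the force and the opening at its end, in the units of the state.
- env.get_obs(): the state, without advancing time (a new reading comes with each control period).
- env.read_camera(name): name is "scene" or "top" or "wrist"; returns (picture, depth): 420x560x3 uint8, red, green, blue; 420x560 float32, m along the optical axis (not along the pixel's ray), 0 where there is no reading.
- env.calibration(name): a dict with "intrinsics" (3x3 intrinsics, pixels), "position" and "orientation" of the camera in the world; the wrist camera has in their place "mount" (4x4, takes a point from camera to tool coordinates, whose origin is the TCP and whose axes are the flange's). Camera axes: x right, y up, looking along -z (the intrinsics and any distortion apply to the point x, -y, -z); pixel columns grow to the right and rows downward; lengths in m; the calibration is good to about 2 mm. A picture is of the moment at which its call begins: read the wrist's pose just before it. calibration takes no time and is no camera call.
- env.sign_off(): hands the job in, once; it reports no verdict.
Trained networks look in the newest picture that a camera, given by its name, has taken for a name from the list of things; names that differ only in an ending like _2 or _b are one class to them, and where a whole thing is asked for, a point or a joint stands for the part that bears it (a point fixed in the world has none). Each returns a list of dicts, best first, with "conf" (0 to 1); they miss things now and then, are a little off and sometimes report something else, mostly with a low value. They report only what shows in the picture. A call takes as long as a camera call.
- env.cut_out(camera, query): "region" (420x560 bool, what is visible of it) and "uv" ([column, row] in pixels, amid what is visible of it).
The state is a dict: "time_s": time; "qpos": joint angles; "joint_velocities": joint speeds; "effort": joint torques, N m; "tool_pos": TCP position; "tool_rot": TCP orientation; "force": force on the tool from outside, world axes, zero at the start; "wrist_torque": the same for the moment, N m; "grip_width": finger opening in m.
Only numpy, scipy, OpenCV 4.12 (cv2) and the standard library are available. Lean on these libraries where they do the work, as an engineer would, in place of code of your own. Each camera call takes 0.05 s, during which the arm holds its last target. There are 200 camera calls.

## Working session

There is one attempt and no reset: what is moved stays moved. The work goes in short steps, Python scripts to look and compute and a tool call to move; the robot and the scene stay as the last step left them, time stands still between calls to the robot, and variables do not carry over. Pictures are saved under pics/ and viewed, about 8 in all and at most 12, crops included, and the job is handed in when it is done.

Besides the shell and the picture viewer there is one more tool, called after ">>>" as name(argument=value, ...), one argument or row to a line, values as JSON. move_arm: Moves the arm, as the interface text tells. Its arguments: {"type":"object","properties":{"steps":{"type":"array"},"hand":{"type":"number"},"squeeze":{"type":"number"}},"required":["steps"]}

```bash
mkdir -p pics; cat > h.py <<'E'
import numpy as np, cv2
from scipy.spatial.transform import Rotation as R
from cell import env
def T(name):
    c=env.calibration(name); K=np.array(c["intrinsics"])
    return c,K
E
python3 - <<'E'
from h import *
o=env.get_obs(); print({k:np.round(v,3) for k,v in o.items()})
for n in("scene","top"):
    p,d=env.read_camera(n); cv2.imwrite(f"pics/{n}0.png",p[:,:,::-1]); np.save(f"{n}_d.npy",d)
    print(n,env.calibration(n))
    for q in("chute","stop_gate","rack","push_plate","bar_end","end_stop","mug","carton","slide_box","driver"):
        for r in env.cut_out(n,q)[:2]: print(n,q,round(r["conf"],2),np.round(r["uv"],1),r["region"].sum())
print(env.calibration("wrist"))
E
```

```text
{'time_s': np.float64(0.0), 'qpos': array([75.063, 18.438, -4.016, 83.175,  1.294, 78.54 , -3.262]), 'joint_velocities': array([ 0.017, -0.135, -0.071, -0.054,  0.014, -0.024, -0.077]), 'effort': array([ 0.0000e+00, -4.9129e+01, -4.0400e-01, -3.1253e+01, -6.4000e-02,
        4.4000e-02,  0.0000e+00]), 'tool_pos': array([ 0.176, -0.625,  0.208]), 'tool_rot': array([-1.79892e+02,  5.00000e-03,  1.57440e+01]), 'force': array([0.608, 0.65 , 0.584]), 'wrist_torque': array([0.003, 0.021, 0.017]), 'grip_width': np.float64(0.087)}
scene {'intrinsics': array([[409.89564757,   0.        , 279.04882006],
       [  0.        , 409.89564757, 199.09893047],
       [  0.        ,   0.        ,   1.        ]]), 'position': array([ 1.31935853, -0.36290416,  0.79684147]), 'orientation': array([49.88610144,  1.04361163, 60.87393891])}
scene chute 0.81 [306.3 203.6] 5306
scene stop_gate 0.73 [283.1 202.7] 282
scene rack 0.82 [265.8 217.5] 480
scene push_plate 0.61 [265.8 217.2] 466
scene push_plate 0.27 [287.5 241.9] 248
scene bar_end 0.58 [281.8 204.4] 310
scene end_stop 0.94 [307.3 197.3] 5417
scene m
[... 599 characters left out ...]
25.4] 11
top end_stop 0.83 [238.1 218.3] 5320
top mug 0.77 [386.9 152.8] 842
top carton 0.57 [119.7 178.2] 620
top slide_box 0.49 [242.8 171.6] 6
top driver 0.75 [418.1 274.4] 314
{'intrinsics': array([[303.86606645,   0.        , 284.73362658],
       [  0.        , 303.86606645, 210.93000399],
       [  0.        ,   0.        ,   1.        ]]), 'mount': array([[-2.48590102e-04,  9.61825808e-01,  2.73662299e-01,
         7.42014946e-02],
       [ 9.99999622e-01,  1.09480484e-05,  8.69903869e-04,
        -1.12073841e-04],
       [ 8.33699923e-04,  2.73662412e-01, -9.61825446e-01,
        -1.76557439e-01],
       [ 0.00000000e+00,  0.00000000e+00,  0.00000000e+00,
         1.00000000e+00]])}
```

View pics/top0.png

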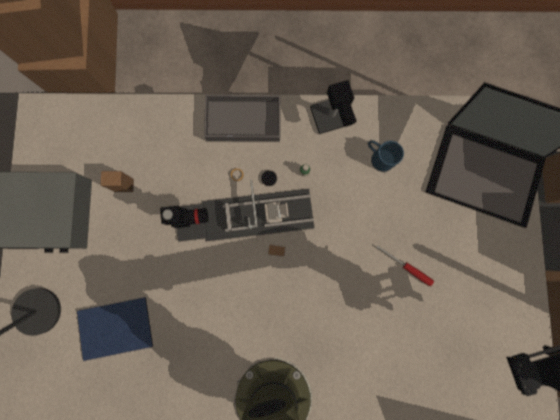

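View pics/scene0.png

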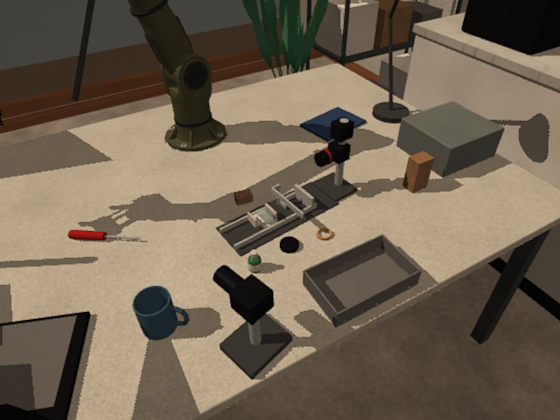

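```bash
cat >> h.py <<'E'
def pose(name):
    c=env.calibration(name)
    if "mount" in c:
        o=env.get_obs(); M=np.eye(4); M[:3,:3]=R.from_euler("xyz",o["tool_rot"],degrees=True).as_matrix(); M[:3,3]=o["tool_pos"]
        M=M@np.array(c["mount"])
    else:
        M=np.eye(4); M[:3,:3]=R.from_euler("xyz",c["orientation"],degrees=True).as_matrix(); M[:3,3]=c["position"]
    return M,np.array(c["intrinsics"])
def cloud(name,d,M,K):
    v,u=np.mgrid[:420,:560]; X=np.stack([(u-K[0,2])/K[0,0]*d,-(v-K[1,2])/K[1,1]*d,-d],-1)
    return X@M[:3,:3].T+M[:3,3]
def proj(P,M,K):
    c=(np.atleast_2d(P)-M[:3,3])@M[:3,:3]; return np.stack([K[0,0]*c[:,0]/-c[:,2]+K[0,2],-K[1,1]*c[:,1]/-c[:,2]+K[1,2]],-1)
E
python3 - <<'E'
from h import *
p,d=env.read_camera("top"); M,K=pose("top"); W=cloud("top",d,M,K)
for uv in [(313,229),(309,190),(205,238),(203,198),(253,181),(255,217),(275,211),(277,250),(170,215),(235,174),(269,178),(305,169),(387,155),(418,274)]:
    print(uv,np.round(W[uv[1],uv[0]],3))
c=cv2.resize(p[150:270,150:330],None,fx=4.4,fy=4.4,interpolation=cv2.INTER_CUBIC); c=cv2.convertScaleAbs(c,alpha=1.6)
cv2.imwrite("pics/top1.png",c[:,:,::-1])
E
```

```text
(313, 229) [ 0.503 -0.128  0.001]
(309, 190) [ 0.628 -0.115  0.006]
(205, 238) [0.473 0.212 0.005]
(203, 198) [ 0.601  0.224 -0.005]
(253, 181) [ 0.658  0.064 -0.003]
(255, 217) [0.532 0.053 0.076]
(275, 211) [ 0.557 -0.007  0.026]
(277, 250) [ 0.436 -0.013  0.031]
(170, 215) [0.518 0.266 0.233]
(235, 174) [ 0.68   0.123 -0.002]
(269, 178) [0.665 0.013 0.01 ]
(305, 169) [ 0.682 -0.098  0.064]
(387, 155) [ 0.744 -0.368  0.008]
(418, 274) [ 0.366 -0.445  0.023]
```

View pics/top1.png

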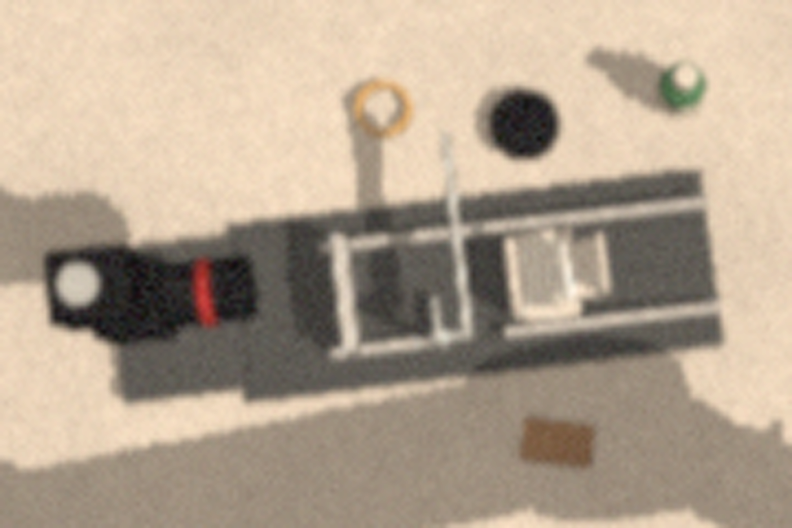

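Top crop: the chute entry is at right (~710, 260) and the end stop at left (~340, 290), so the push direction is about world +y. The arm runs from (445, 130) to (465, 330), and the rack is at (505–607, 270). I'll move in for a closer wrist view.

>>> move_arm(
  steps=[
    [[0.52,-0.38,-0.012],-1.38],
    [[0.52,-0.38,-0.012],-1.38],
    [[0.52,-0.38,-0.012],-1.38],
    [[0.52,-0.38,-0.012],-1.38],
    [[0.52,-0.38,-0.012],-1.38],
    [[0.52,-0.38,-0.012],-1.38],
    [[0.52,-0.38,-0.012],-1.38],
    [[0.52,-0.38,-0.012],-1.38],
    [[0.52,-0.38,-0.012],-1.38],
    [[0.52,-0.38,-0.012],-1.38],
    [[0.52,-0.38,-0.012],-1.38],
    [[0.52,-0.38,-0.012],-1.38],
    [[0.52,-0.38,-0.012],-1.38],
    [[0.52,-0.38,-0.012],-1.38],
    [[0.52,-0.38,-0.012],-1.38],
    [[0.52,-0.38,-0.012],-1.38],
  ],
)

```text
time_s: 3.15
tool_pos: [0.5735, -0.1194, 0.2208]
tool_rot: [180.0, 0.0, 94.8]
force: [0.1, 0.8, 0.2]
grip_width: 0.0868
```

```bash
python3 - <<'E'
from h import *
o=env.get_obs(); print(o["time_s"],np.round(o["tool_pos"],4),np.round(o["tool_rot"],2),np.round(o["qpos"],1),np.round(o["force"],2))
M,K=pose("wrist"); p,d=env.read_camera("wrist"); np.savez("w1.npz",p=p,d=d,M=M,K=K)
cv2.imwrite("pics/w1.png",cv2.resize(p,(784,588))[:,:,::-1])
W=cloud("wrist",d,M,K)
for q in("rack","push_plate","stop_gate","bar_end","bar_mid","chute"):
    for r in env.cut_out("wrist",q)[:2]: print(q,round(r["conf"],2),np.round(r["uv"],1),r["region"].sum(),np.round(np.median(W[r["region"]],0),4))
E
```

```text
3.15 [ 0.5735 -0.1194  0.2208] [1.800e+02 2.000e-02 9.475e+01] [ 40.1  13.2 -36.2  90.6   7.9  78.7   7.9] [0.13 0.85 0.19]
rack 0.59 [278.9  84.1] 3356 [ 0.5554 -0.0032  0.028 ]
push_plate 0.79 [279.2  86.9] 3324 [ 0.5556 -0.0032  0.0281]
stop_gate 0.92 [297.    7.1] 2141 [0.5689 0.0598 0.0754]
bar_end 0.87 [296.4   8. ] 2247 [0.5693 0.0601 0.0753]
bar_mid 0.56 [297.5  10.6] 2185 [0.5714 0.0601 0.0754]
chute 0.89 [303.4  87.2] 17120 [ 0.5606 -0.0018  0.0058]
```

View pics/w1.png

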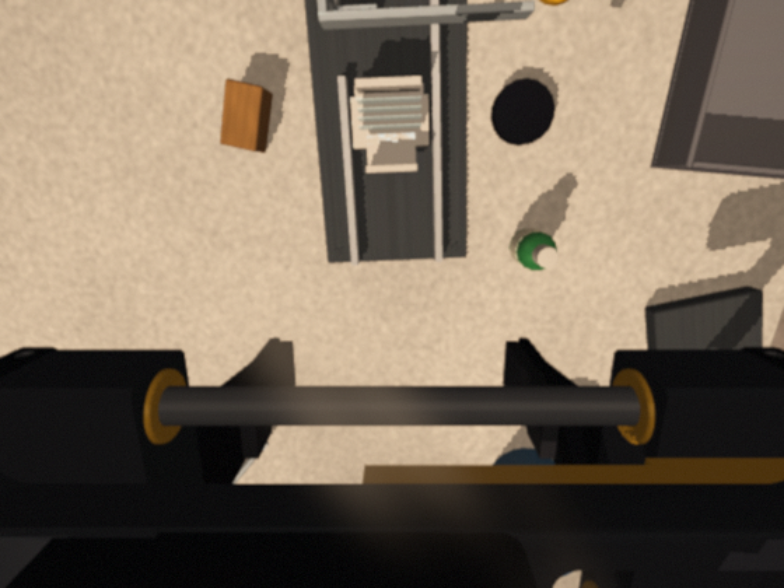

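The picture shows the rack at (390, 125), the arm at the top edge (320–530, 10), the chute entry at (330–465, 260), and the cleaner at (537, 250). The gate is cut off, so I'll shift forward and measure.

>>> move_arm(
  steps=[
    [[0.04,0,0],0],
    [[0.08,0,0],0],
    [[0.08,0,0],0],
    [[0.08,0,0],0],
  ],
)

```text
time_s: 4.0
tool_pos: [0.5671, -0.0397, 0.2207]
tool_rot: [-180.0, 0.1, 94.8]
force: [0.3, -0.9, 0.7]
grip_width: 0.0872
```

```bash
python3 - <<'E'
from h import *
M,K=pose("wrist"); p,d=env.read_camera("wrist"); np.savez("w2.npz",p=p,d=d,M=M,K=K)
cv2.imwrite("pics/w2.png",cv2.resize(p[:300],None,fx=1.4,fy=1.4)[:,:,::-1])
W=cloud("wrist",d,M,K)
tab=W[(abs(W[...,2])<.01)&(W[...,0]<.45)]; print("table z",np.median(tab[:,2]))
r=env.cut_out("wrist","stop_gate")[0]; P=W[r["region"]]; b=P[(P[:,2]>.066)]; 
m=b.mean(0); vt=np.linalg.svd((b-m)[:,:2],full_matrices=0)[2][0]; vt=vt*np.sign(vt[0]); t=(b-m)[:,:2]@vt; n=np.array([-vt[1],vt[0]]); s=(b-m)[:,:2]@n
print("bar",len(b),m,vt,np.degrees(np.arctan2(vt[1],vt[0])),"t",np.percentile(t,[0,1,99,100]),"s",np.percentile(s,[1,5,50,95,99]))
print("bar ends",m[:2]+vt*t.min(),m[:2]+vt*t.max())
# chute yaw from wall tops
z=W[...,2]; wt=W[(z>.016)&(z<.0225)&(W[...,0]>.48)&(W[...,0]<.64)&(W[...,1]>-.15)&(W[...,1]<.12)]
best=None
for a in np.radians(np.arange(90,100,.1)):
    y=wt[:,:2]@np.array([-np.sin(a),np.cos(a)]); h,e=np.histogram(y,np.arange(-.7,-.4,.001))
    q=(h.astype(float)**2).sum()
    if best is None or q>best[0]: best=(q,a,h,e)
a=best[1]; print("yaw",np.degrees(a)); h,e=best[2:]; print([(round(e[i],3),int(h[i])) for i in range(len(h)) if h[i]>25])
E
```

```text
table z 0.0004907919858383458
bar 1128 [0.56436313 0.06122649 0.07709169] [0.99782473 0.06592279] 3.7798387357417558 t [-0.06235788 -0.06057031  0.0798711   0.08205524] s [-0.00778779 -0.00625703 -0.00070984  0.01247988  0.01683237]
bar ends [0.50214089 0.05711568] [0.64623987 0.0666358 ]
yaw 97.0999999999996
[(np.float64(-0.592), 143), (np.float64(-0.591), 157), (np.float64(-0.59), 147), (np.float64(-0.589), 149), (np.float64(-0.588), 160), (np.float64(-0.587), 166), (np.float64(-0.586), 58), (np.float64(-0.582), 26), (np.float64(-0.581), 27), (np.float64(-0.579), 31), (np.float64(-0.578), 30), (np.float64(-0.528), 26), (np.float64(-0.524), 26), (np.float64(-0.523), 32), (np.float64(-0.522), 32), (np.float64(-0.521), 29), (np.float64(-0.52), 31), (np.float64(-0.516), 174), (np.float64(-0.515), 134), (np.float64(-0.514), 132), (np.float64(-0.513), 123), (np.float64(-0.512), 134), (np.float64(-0.511), 130)]
```

View pics/w2.png

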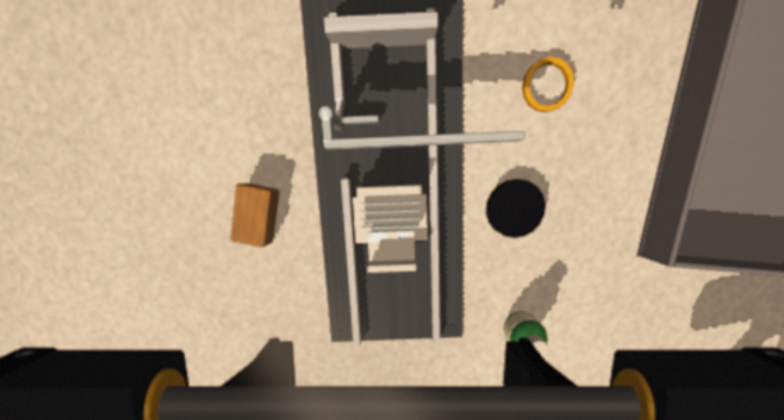

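```bash
python3 - <<'E'
from h import *
f=np.load("w2.npz"); W=cloud("wrist",f["d"],f["M"],f["K"])
a=np.radians(97.1); ex=np.array([np.cos(a),np.sin(a)]); ey=np.array([-np.sin(a),np.cos(a)])
X=W[...,:2]@ex; Y=W[...,:2]@ey+.551; Z=W[...,2]
def st(n,m,v): print(n,m.sum(),np.round(np.percentile(v[m],[1,5,50,95,99])*1000,1) if m.any() else "")
x0=None
bar=(Z>.068)&(Z<.082)&(Y<.035)&(Y>-.095)&(X>-.1)&(X<.1)
st("bar x",bar,X); c=np.polyfit(Y[bar],X[bar],1); print("bar slope deg",np.degrees(np.arctan(c[0])),"x at y0",c[1])
# robust via top band
allb=(Z>.068)&(Z<.082)&(X>-.1)&(X<.1)&(Y<.07)&(Y>-.15); st("bar y",allb,Y)
stop=(Z>.044)&(Z<.053)&(abs(Y)<.03)&(X>.07); st("stop top x",stop,X)
ent=(Z>.016)&(Z<.0225)&(abs(abs(Y)-.038)<.004)&(X<-.1); st("wall entry x",ent,X)
fl=(Z>.002)&(Z<.008)&(abs(Y)<.03)&(X<-.05); st("floor x",fl,X)
pp=(Z>.046)&(Z<.054)&(abs(Y)<.03)&(X<0.0); st("plate top x",pp,X); st("plate top y",pp,Y)
base=(Z>.016)&(Z<.0225)&(abs(Y)<.033)&(X<.03)&(X>-.1);st("base top x",base,X); st("base y",base,Y)
fp=(Z>.041)&(Z<.0465)&(abs(Y)<.03)&(X<.03); st("front plate/slides top x",fp,X)
post=(Z>.07)&(Z<.08)&(Y>.035)&(Y<.05); st("post/cross x",post,X); st("..y",post,Y)
E
```

```text
bar x 898 [-13.7 -13.6 -11.   -8.   -7.8]
bar slope deg -0.11090798134006725 x at y0 -0.01097973018466404
bar y 1162 [-96.7 -90.4 -15.1  42.   43.7]
stop top x 477 [70.1 70.3 73.4 76.7 77.1]
wall entry x 671 [-189.8 -185.9 -143.1 -103.9 -100.8]
floor x 2469 [-190.3 -186.8 -150.6 -105.4  -95.6]
plate top x 229 [-111.  -110.7 -107.   -44.2  -43.2]
plate top y 229 [-21.9 -18.6   0.6  18.3  22. ]
base top x 1205 [-90.  -86.5 -65.5  10.4  12.7]
base y 1205 [-31.3 -29.6   3.4  30.4  32. ]
front plate/slides top x 258 [-106.4 -106.1  -46.6  -43.5  -43.1]
post/cross x 234 [-13.7 -12.9  -0.2  11.6  12.9]
..y 234 [35.5 36.6 40.2 43.7 44.7]
```

```bash
python3 - <<'E'
from h import *
f=np.load("w2.npz"); d=f["d"]; m=np.array(env.calibration("wrist")["mount"]); P=cloud("w",d,m,f["K"])
P=P[(d>0)&(P[...,2]<.02)]
for z in np.arange(-.1,.012,.006):
    q=P[(P[:,2]>=z)&(P[:,2]<z+.006)&(abs(P[:,1])<.08)]
    r=q[q[:,1]>0]; l=q[q[:,1]<0]
    if len(r)>3 and len(l)>3: print(round(z,3),len(q),"R y",np.round(np.percentile(r[:,1],[2,98]),4),"L y",np.round(np.percentile(l[:,1],[2,98]),4),"x",np.round(np.percentile(q[:,0],[2,50,98]),4))
E
```

```text
-0.1 5658 R y [0.0021 0.0747] L y [-0.0766 -0.0021] x [-0.0164  0.0331  0.0383]
-0.094 2612 R y [0.0465 0.079 ] L y [-0.0791 -0.0484] x [-0.0243  0.0374  0.0383]
-0.088 676 R y [0.0469 0.0792] L y [-0.0546 -0.0486] x [-0.0015  0.0099  0.0371]
-0.082 581 R y [0.0469 0.0481] L y [-0.0498 -0.0486] x [-0.0058  0.0052  0.0131]
-0.076 474 R y [0.047  0.0478] L y [-0.0496 -0.0486] x [-0.0094  0.0007  0.0085]
-0.07 439 R y [0.0433 0.0478] L y [-0.0496 -0.0446] x [-0.0103 -0.0025  0.0048]
-0.064 667 R y [0.0424 0.0475] L y [-0.0493 -0.0441] x [-0.0095 -0.004   0.0016]
-0.058 235 R y [0.0423 0.0547] L y [-0.0565 -0.044 ] x [-0.0088  0.0108  0.012 ]
-0.052 362 R y [0.0425 0.0543] L y [-0.0559 -0.0444] x [-0.0085  0.0106  0.0118]
-0.046 320 R y [0.0429 0.0525] L y [-0.0541 -0.0447] x [0.0048 0.01   0.0118]
-0.04 351 R y [0.0424 0.0513] L y [-0.0531 -0.0442] x [0.0021 0.0098 0.0118]
-0.034 317 R y [0.0423 0.051 ] L y [-0.0527 -0.0441] x [-0.001   0.0098  0.0118]
-0.028 322 R y [0.0422 0.0511] L y [-0.0528 -0.0441] x [-0.004   0.0097  0.0118]
-0.022 305 R y [0.0423 0.051 ] L y [-0.0528 -0.0442] x [-0.0071  0.0087  0.0117]
-0.016 100 R y [0.0424 0.0506] L y [-0.0526 -0.0443] x [-0.0086  0.0074  0.0116]
```

```bash
cat >> h.py <<'E'
YAW=97.1; a_=np.radians(YAW); EX=np.array([np.cos(a_),np.sin(a_)]); EY=np.array([-np.sin(a_),np.cos(a_)]); O=.0092*EX-.551*EY
HX,HY,OFF=.0105,.0045,.026
def jaw(de): de=np.radians(de); return np.array([-np.sin(de),np.cos(de)])
def swing(th,s,de,extra=0):     # TCP xy in the chute for finger A on the bar's face
    n=np.array([np.cos(th),-np.sin(th)]); v=jaw(de); u=np.array([v[1],-v[0]])
    h=abs(n@u)*HX+abs(n@v)*HY+extra; x,y=-.017+h,-s
    A=np.array([x*np.cos(th)+y*np.sin(th),.041-x*np.sin(th)+y*np.cos(th)])
    return A-OFF*v
def chute_now():
    o=env.get_obs(); p=o["tool_pos"]; q=p[:2]-O
    return np.array([q@EX,q@EY,p[2]]),o["tool_rot"][2]-YAW
def rows(L):                     # L of (cx,cy,z,delta) -> rows from the present pose
    o=env.get_obs(); p=o["tool_pos"]; ps=np.radians(o["tool_rot"][2]); tx=np.array([np.cos(ps),np.sin(ps)]); ty=np.array([np.sin(ps),-np.cos(ps)])
    out=[]
    for cx,cy,z,de in L:
        D=O+cx*EX+cy*EY-p[:2]; out.append([[round(float(D@tx),3),round(float(D@ty),3),round(float(p[2]-z),3)],round(float(-(np.radians(YAW+de)-ps)),3)])
    return out
E
python3 - <<'E'
from h import *
print(chute_now())
c=swing(0,.122,-12,.007); print(c); print(rows([(*c,.2,-12),(*c,.065,-12)]))
E
```

```text
(array([-0.11961164, -0.00669855,  0.22056021]), np.float64(-2.4064888632276222))
[-0.00419955 -0.10643184]
[[[0.119, 0.095, 0.021], 0.167], [[0.119, 0.095, 0.156], 0.167]]
```

>>> move_arm(
  steps=[
    [[0.04,0.03,0.01],0.05],
    [[0.08,0.065,0.02],0.11],
    [[0.119,0.095,0.021],0.167],
    [[0.119,0.095,0.021],0.167],
    [[0.119,0.095,0.06],0.167],
    [[0.119,0.095,0.1],0.167],
    [[0.119,0.095,0.13],0.167],
    [[0.119,0.095,0.15],0.167],
    [[0.119,0.095,0.156],0.167],
    [[0.119,0.095,0.156],0.167],
    [[0.119,0.095,0.156],0.167],
  ],
  hand=0.0,
  squeeze=40,
)

```text
time_s: 5.48
tool_pos: [0.6527, 0.0876, 0.0662]
tool_rot: [179.9, -0.0, 85.2]
force: [-0.2, 0.2, 0.1]
grip_width: 0.0437
```

```bash
python3 - <<'E'
from h import *
print(chute_now(), env.get_obs()["grip_width"])
p,d=env.read_camera("scene"); c=cv2.resize(p[140:280,190:370],None,fx=4.2,fy=4.2,interpolation=cv2.INTER_CUBIC); cv2.imwrite("pics/s2.png",cv2.convertScaleAbs(c,alpha=1.6)[:,:,::-1])
L=[]
for i in range(20):
    th=-.05+1.61*(i+1)/20; L.append((*swing(max(th,0),.122+.002*i/19,-12),.065,-12))
print(rows(L)); print(L[-1])
E
```

```text
(array([-0.0029077 , -0.10752258,  0.06620128]), np.float64(-11.861926553108646)) 0.043741722611861676
[[[-0.012, 0.001, 0.001], 0.003], [[-0.022, 0.002, 0.001], 0.003], [[-0.032, 0.002, 0.001], 0.003], [[-0.042, 0.002, 0.001], 0.003], [[-0.051, 0.0, 0.001], 0.003], [[-0.061, -0.002, 0.001], 0.003], [[-0.07, -0.005, 0.001], 0.003], [[-0.079, -0.008, 0.001], 0.003], [[-0.088, -0.013, 0.001], 0.003], [[-0.097, -0.018, 0.001], 0.003], [[-0.105, -0.024, 0.001], 0.003], [[-0.113, -0.03, 0.001], 0.003], [[-0.12, -0.038, 0.001], 0.003], [[-0.126, -0.046, 0.001], 0.003], [[-0.132, -0.054, 0.001], 0.003], [[-0.138, -0.063, 0.001], 0.003], [[-0.142, -0.072, 0.001], 0.003], [[-0.146, -0.082, 0.001], 0.003], [[-0.149, -0.093, 0.001], 0.003], [[-0.151, -0.103, 0.001], 0.003]]
(np.float64(-0.12950983776642302), np.float64(0.02454370833507335), 0.065, -12)
```

View pics/s2.png

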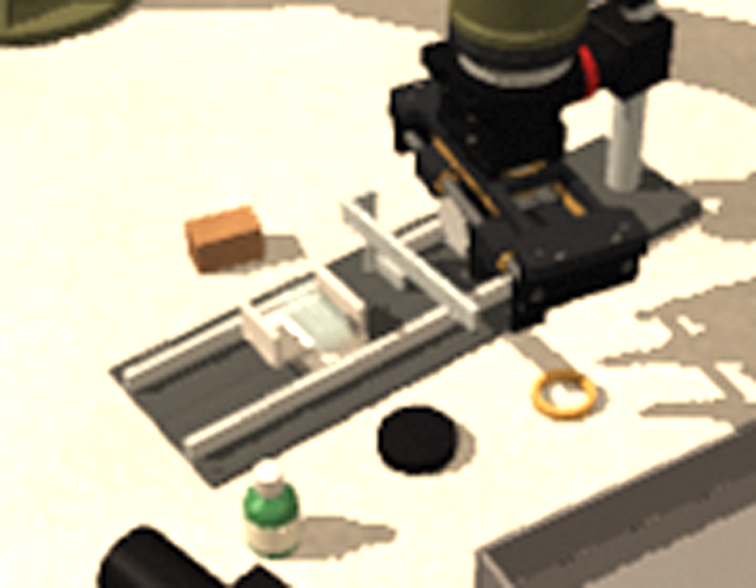

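The fingers stand just downstream of the arm's free end (arm from (345, 205) to (490, 310)). The rack is clear at (305, 320). Swinging now.

>>> move_arm(
  steps=[
    [[-0.012,0.001,0.001],0.003],
    [[-0.022,0.002,0.001],0.003],
    [[-0.032,0.002,0.001],0.003],
    [[-0.042,0.002,0.001],0.003],
    [[-0.051,0.0,0.001],0.003],
    [[-0.061,-0.002,0.001],0.003],
    [[-0.07,-0.005,0.001],0.003],
    [[-0.079,-0.008,0.001],0.003],
    [[-0.088,-0.013,0.001],0.003],
    [[-0.097,-0.018,0.001],0.003],
    [[-0.105,-0.024,0.001],0.003],
    [[-0.113,-0.03,0.001],0.003],
    [[-0.12,-0.038,0.001],0.003],
    [[-0.126,-0.046,0.001],0.003],
    [[-0.132,-0.054,0.001],0.003],
    [[-0.138,-0.063,0.001],0.003],
    [[-0.142,-0.072,0.001],0.003],
    [[-0.146,-0.082,0.001],0.003],
    [[-0.149,-0.093,0.001],0.003],
    [[-0.151,-0.103,0.001],0.003],
  ],
)

```text
time_s: 8.02
tool_pos: [0.5357, -0.0546, 0.0637]
tool_rot: [-180.0, 0.0, 85.1]
force: [0.8, 0.6, -0.1]
grip_width: 0.043
```

```bash
python3 - <<'E'
from h import *
o=env.get_obs(); print(chute_now(), o["force"],o["wrist_torque"],o["grip_width"],o["time_s"])
p,d=env.read_camera("scene"); c=cv2.resize(p[140:280,190:370],None,fx=4.2,fy=4.2,interpolation=cv2.INTER_CUBIC); cv2.imwrite("pics/s3.png",cv2.convertScaleAbs(c,alpha=1.5)[:,:,::-1])
E
```

```text
(array([-0.12955184,  0.0261335 ,  0.06373228]), np.float64(-12.0275098254142)) [ 0.76330084  0.61940647 -0.06564485] [-0.08990408 -0.12322467  0.00556231] 0.042997384143007564 8.025
```

View pics/s3.png

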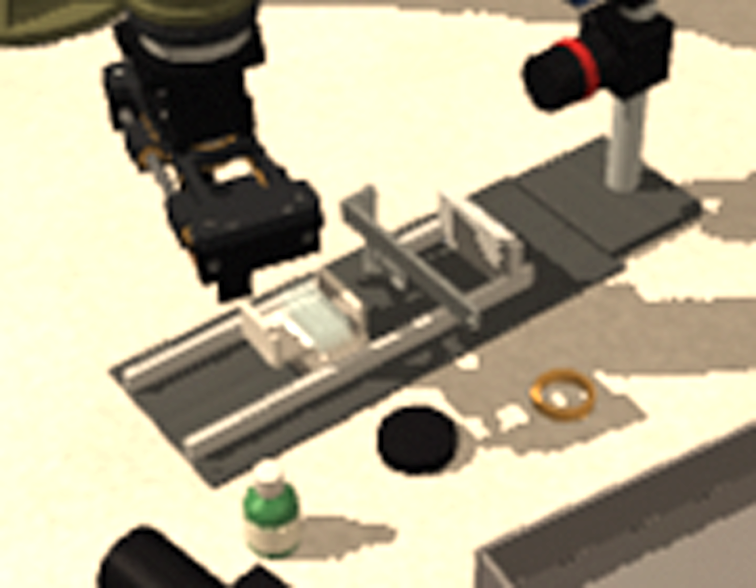

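The gate is still shut, so the finger slipped off or missed. I'll work out why from the numbers.

```bash
python3 - <<'E'
from h import *
for n in("scene","top"):
    p,d=env.read_camera(n); M,K=pose(n); W=cloud(n,d,M,K); q=W[...,:2]-O; X=q@EX; Y=q@EY; Z=W[...,2]; ok=d>0
    b=ok&(Z>.066)&(Z<.082)&(X>-.06)&(X<.02)&(Y>-.13)&(Y<.06); 
    for s in(-.1,-.09,-.08,-.05,0,.04): 
        k=b&(abs(Y-s)<.005); print(n,"bar y",s,k.sum(),np.round([X[k].min(),np.median(X[k]),X[k].max(),np.median(Z[k])],3) if k.any() else "")
    print("bar ymin",np.round(Y[b].min(),3) if b.any() else "")
    g=ok&(abs(X+.13)<.04)&(abs(Y)<.09)&(Z>.05)
    for z in np.arange(.052,.2,.008):
        k=g&(Z>=z)&(Z<z+.008)
        if k.sum()>2: print(n,"grip z",round(z,3),k.sum(),"x",np.round([X[k].min(),X[k].max()],3),"y",np.round([Y[k].min(),Y[k].max()],3))
E
```

```text
scene bar y -0.1 11 [-0.025 -0.022 -0.019  0.073]
scene bar y -0.09 12 [-0.025 -0.023 -0.019  0.073]
scene bar y -0.08 11 [-0.026 -0.024 -0.019  0.074]
scene bar y -0.05 12 [-0.026 -0.023 -0.019  0.073]
scene bar y 0 12 [-0.026 -0.023 -0.018  0.073]
scene bar y 0.04 22 [-0.024 -0.009  0.003  0.074]
bar ymin -0.103
scene grip z 0.076 18 x [-0.147 -0.126] y [-0.007  0.055]
scene grip z 0.084 22 x [-0.148 -0.126] y [-0.008 -0.   ]
scene grip z 0.092 7 x [-0.147 -0.126] y [-0.005 -0.002]
scene grip z 0.124 9 x [-0.136 -0.113] y [0.049 0.063]
scene grip z 0.132 7 x [-0.134 -0.116] y [0.049 0.063]
scene grip z 0.14 9 x [-0.167 -0.115] y [-0.066  0.059]
scene grip z 0.148 75 x [-0.169 -0.11 ] y [-0.068  0.084]
scene grip z 0.156 105 x [-0.17  -0.111] y [-0.067  0.09 ]
scene grip z 0.164 148 x [-0.169 -0.1  ] y [-0.072  0.086]
scene grip z 0.172 76 x [-0.168 -0.114] y [-0.073  0.076]
scene grip z 0.18 218 x [-0.17  -0.109] y [-0.074  0.087]
scene grip z 0.188 295 x [-0.169 -0.109] y [-0.074  0.085]
scene grip z 0.196 83 x [-0.156 -0.109] y [0.002 0.072]
top bar y -0.1 3 [-0.023 -0.023 -0.019  0.079]
top bar y -0.09 7 [-0.025 -0.022 -0.019  0.075]
top bar y -0.08 7 [-0.024 -0.021 -0.02   0.076]
top bar y -0.05 6 [-0.024 -0.022 -0.02   0.076]
top bar y 0 8 [-0.024 -0.022 -0.02   0.076]
top bar y 0.04 23 [-0.025 -0.01   0.002  0.075]
bar ymin -0.099
top grip z 0.164 11 x [-0.097 -0.09 ] y [0.063 0.082]
top grip z 0.172 4 x [-0.095 -0.09 ] y [0.064 0.073]
top grip z 0.18 6 x [-0.1   -0.096] y [0.074 0.09 ]
top grip z 0.188 22 x [-0.104 -0.09 ] y [0.071 0.09 ]
```

```bash
python3 - <<'E'
from h import *
p,d=env.read_camera("wrist"); m=np.array(env.calibration("wrist")["mount"]); K=pose("wrist")[1]; P=cloud("w",d,m,K)
print(chute_now())
for z in np.arange(-.05,.06,.004):
    k=(d>0)&(P[...,2]>=z)&(P[...,2]<z+.004)&(abs(P[...,0])<.03)&(abs(P[...,1])<.07)
    if k.any(): print(round(z,3),k.sum(),"x",np.round(np.percentile(P[...,0][k],[1,99]),3),"y",np.round(np.percentile(P[...,1][k],[1,99]),3), "v",np.nonzero(k)[0].min(),np.nonzero(k)[0].max())
cv2.imwrite("pics/w3.png",cv2.resize(p,None,fx=1.4,fy=1.4)[:,:,::-1])
E
```

```text
(array([-0.12965129,  0.02521833,  0.06392248]), np.float64(-12.033699667015355))
-0.05 179 x [0.009 0.012] y [-0.034  0.032] v 265 273
-0.046 190 x [0.005 0.012] y [-0.033  0.031] v 260 274
-0.042 211 x [0.003 0.012] y [-0.032  0.03 ] v 258 274
-0.038 168 x [0.001 0.012] y [-0.032  0.029] v 254 274
-0.034 167 x [-0.001  0.012] y [-0.031  0.029] v 251 274
-0.03 158 x [-0.002  0.012] y [-0.031  0.029] v 248 274
-0.026 150 x [-0.004  0.012] y [-0.031  0.029] v 246 274
-0.022 153 x [-0.006  0.012] y [-0.031  0.029] v 243 274
-0.018 127 x [-0.008  0.012] y [-0.031  0.029] v 241 274
-0.014 4 x [-0.001  0.01 ] y [-0.023  0.024] v 243 260
0.01 390 x [0.011 0.023] y [0.003 0.042] v 208 226
0.014 183 x [0.012 0.023] y [0.003 0.041] v 206 225
0.018 107 x [0.015 0.023] y [0.003 0.041] v 205 217
0.022 96 x [0.015 0.023] y [0.003 0.041] v 203 215
0.026 91 x [0.015 0.023] y [0.003 0.041] v 202 214
0.03 98 x [0.015 0.03 ] y [0.003 0.041] v 191 212
0.034 849 x [0.016 0.03 ] y [0.001 0.04 ] v 190 210
0.038 20 x [-0.024  0.03 ] y [-0.021  0.068] v 189 260
0.042 1151 x [-0.029  0.03 ] y [-0.02   0.069] v 188 262
0.046 109 x [-0.029  0.03 ] y [-0.016  0.066] v 187 260
0.05 117 x [-0.029  0.029] y [-0.015  0.067] v 186 258
0.054 1561 x [-0.029  0.029] y [-0.042  0.068] v 185 255
0.058 4266 x [-0.029  0.029] y [-0.047  0.068] v 184 254
```

View pics/w3.png

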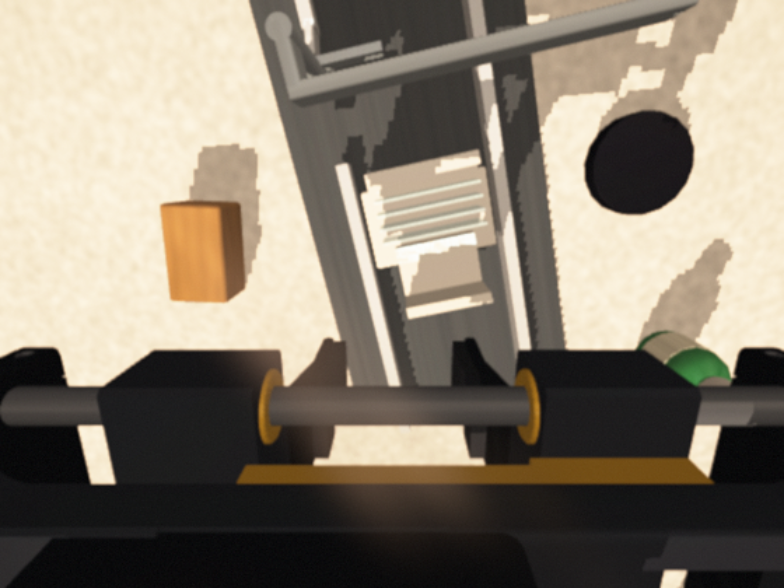

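The wrist picture and depth show the fingertips about 14 mm behind the reported TCP, not 8 mm ahead. So the tips were at z ≈ 76–78 mm and passed just over the arm. The gate and rack are untouched. I'll correct the height by 22 mm and redo the swing.

```bash
python3 - <<'E'
from h import *
c=swing(0,.122,-12,.009); print(c); r=rows([(-.13,.025,.1,-12),(*c,.1,-12),(*c,.044,-12)]); print(r)
E
```

```text
[-0.00219955 -0.10643184]
[[[-0.0, 0.0, -0.036], -0.001], [[0.152, 0.102, -0.036], -0.001], [[0.152, 0.102, 0.02], -0.001]]
```

>>> move_arm(
  steps=[
    [[0,0,-0.036],0],
    [[0.04,0.03,-0.036],0],
    [[0.08,0.055,-0.036],0],
    [[0.12,0.08,-0.036],0],
    [[0.152,0.102,-0.036],0],
    [[0.152,0.102,-0.036],0],
    [[0.152,0.102,-0.036],0],
    [[0.152,0.102,-0.015],0],
    [[0.152,0.102,0.005],0],
    [[0.152,0.102,0.02],0],
    [[0.152,0.102,0.02],0],
    [[0.152,0.102,0.02],0],
  ],
)

```text
time_s: 9.72
tool_pos: [0.6515, 0.0884, 0.044]
tool_rot: [180.0, -0.0, 85.1]
force: [-0.1, -0.7, 1.5]
grip_width: 0.0435
```

```bash
python3 - <<'E'
from h import *
print(chute_now(), env.get_obs()["force"])
L=[]
for i in range(10):
    th=-.08+.88*(i+1)/10; L.append((*swing(th,.122,-12),.044,-12))
print(rows(L)); print(L[-1])
E
```

```text
(array([-0.00201996, -0.1064112 ,  0.04401825]), np.float64(-12.022116927720177)) [-0.06204614 -0.65516832  1.54707979]
[[[-0.01, 0.002, 0.0], -0.0], [[-0.021, 0.003, 0.0], -0.0], [[-0.032, 0.004, 0.0], -0.0], [[-0.043, 0.003, 0.0], -0.0], [[-0.053, 0.001, 0.0], -0.0], [[-0.063, -0.001, 0.0], -0.0], [[-0.073, -0.005, 0.0], -0.0], [[-0.083, -0.009, 0.0], -0.0], [[-0.092, -0.014, 0.0], -0.0], [[-0.101, -0.02, 0.0], -0.0]]
(np.float64(-0.09694501088731364), np.float64(-0.06528899008236175), 0.044, -12)
```

>>> move_arm(
  steps=[
    [[-0.01,0.002,0.0],0],
    [[-0.021,0.003,0.0],0],
    [[-0.032,0.004,0.0],0],
    [[-0.043,0.003,0.0],0],
    [[-0.053,0.001,0.0],0],
    [[-0.063,-0.001,0.0],0],
    [[-0.073,-0.005,0.0],0],
    [[-0.083,-0.009,0.0],0],
    [[-0.092,-0.014,0.0],0],
    [[-0.101,-0.02,0.0],0],
  ],
)

```text
time_s: 10.98
tool_pos: [0.6223, -0.0111, 0.0438]
tool_rot: [180.0, -0.0, 85.1]
force: [0.1, 1.5, 0.4]
grip_width: 0.0436
```

```bash
cat >> h.py <<'E'
def gate(show=True):
    p,d=env.read_camera("scene"); M,K=pose("scene"); W=cloud("scene",d,M,K); q=W[...,:2]-O; X=q@EX; Y=q@EY-.041; Z=W[...,2]
    rr=np.hypot(X,Y); k=(d>0)&(Z>.06)&(Z<.079)&(rr>.04)&(rr<.15)
    # angle of bar point: centre line at x_g=-.020
    th=np.arctan2(-X[k],-Y[k])-np.arcsin(.020/rr[k]); h,e=np.histogram(th,np.arange(-.3,2,.05)); print("gate hist",[(round(e[i],2),int(h[i])) for i in np.argsort(-h)[:5] if h[i]])
    k=(d>0)&(abs(Y+.041)<.022)&(Z>.043)&(Z<.055)&(X>-.16)&(X<.02); 
    print("rack tops x",np.round(np.percentile(X[k],[1,10,50,90,99]),3) if k.sum()>5 else k.sum()); return p
E
python3 - <<'E'
from h import *
print(chute_now(), env.get_obs()["force"]); gate()
L=[]
for i in range(12):
    th=.8+.78*(i+1)/12; L.append((*swing(th,.122+.002*i/11,-12),.044,-12))
print(rows(L)); print(L[-1])
E
```

```text
(array([-0.09717353, -0.06511227,  0.04379354]), np.float64(-12.020582650926045)) [0.12908212 1.50444036 0.36682453]
gate hist [(np.float64(0.75), 10), (np.float64(0.8), 8)]
rack tops x [-0.123 -0.122 -0.12  -0.117 -0.116]
[[[-0.004, -0.004, -0.0], -0.002], [[-0.01, -0.009, -0.0], -0.002], [[-0.016, -0.015, -0.0], -0.002], [[-0.022, -0.021, -0.0], -0.002], [[-0.027, -0.028, -0.0], -0.002], [[-0.031, -0.035, -0.0], -0.002], [[-0.036, -0.042, -0.0], -0.002], [[-0.039, -0.05, -0.0], -0.002], [[-0.043, -0.058, -0.0], -0.002], [[-0.045, -0.066, -0.0], -0.002], [[-0.047, -0.074, -0.0], -0.002], [[-0.049, -0.083, -0.0], -0.002]]
(np.float64(-0.129303801517636), np.float64(0.027210413493035997), 0.044, -12)
```

>>> move_arm(
  steps=[
    [[-0.004,-0.004,0],0],
    [[-0.01,-0.009,0],0],
    [[-0.016,-0.015,0],0],
    [[-0.022,-0.021,0],0],
    [[-0.027,-0.028,0],0],
    [[-0.031,-0.035,0],0],
    [[-0.036,-0.042,0],0],
    [[-0.04,-0.05,0],0],
    [[-0.044,-0.058,0],0],
    [[-0.047,-0.066,0],0],
    [[-0.05,-0.074,0],0],
    [[-0.052,-0.082,0],0],
    [[-0.052,-0.082,0],0],
  ],
)

```text
time_s: 12.65
tool_pos: [0.5359, -0.0559, 0.0438]
tool_rot: [-180.0, 0.0, 85.1]
force: [1.0, 0.7, 0.1]
grip_width: 0.0437
```

```bash
python3 - <<'E'
from h import *
print(chute_now(), env.get_obs()["force"]); p=gate()
c=cv2.resize(p[140:280,190:370],None,fx=4.2,fy=4.2,interpolation=cv2.INTER_CUBIC); cv2.imwrite("pics/s4.png",cv2.convertScaleAbs(c,alpha=1.5)[:,:,::-1])
E
```

```text
(array([-0.1309394 ,  0.02614358,  0.04376439]), np.float64(-12.045288090559154)) [0.97674626 0.65382362 0.14746144]
gate hist [(np.float64(1.05), 13), (np.float64(1.1), 13), (np.float64(1.45), 8), (np.float64(1.4), 5), (np.float64(1.5), 3)]
rack tops x [-0.123 -0.122 -0.117 -0.055 -0.054]
```

View pics/s4.png

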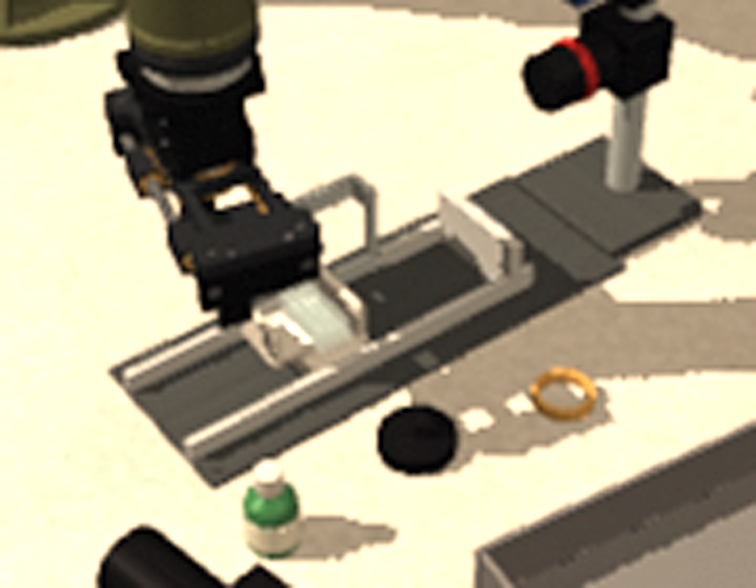

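The gate arm is now open, from (290, 200) to (370, 190), with about 1 N of spring force on the finger. The rack at (305, 320) hasn't moved. Next I lower the fingers behind the push plate.

>>> move_arm(
  steps=[
    [[0,0,0.005],0],
    [[0,0,0.01],0],
    [[0,0,0.015],0],
    [[0,0,0.02],0],
    [[0,0,0.02],0],
  ],
)

```text
time_s: 13.32
tool_pos: [0.5364, -0.0553, 0.0232]
tool_rot: [-180.0, -0.0, 85.1]
force: [2.0, -0.0, -0.3]
grip_width: 0.0436
```

```bash
cat >> h.py <<'E'
def push(b,de,T,z=.024,hyo=.0055):
    n=np.array([np.cos(T),-np.sin(T)]); v=jaw(de); u=np.array([v[1],-v[0]]); h=abs(n@u)*HX+abs(n@v)*hyo
    cx=b+(OFF*v)[0]-(HX*u[0]+HY*abs(v[0])); Ax=cx+OFF*v[0]
    Ay=.041+(np.cos(T)*Ax+.017-h)/np.sin(T); return (cx,Ay-OFF*v[1],z,de)
E
python3 - <<'E'
from h import *
print(chute_now(), env.get_obs()["force"]); gate()
L=[]
for b in np.r_[np.linspace(-.122,-.05,18)]:
    L.append(push(b,np.interp(b,[-.115,-.05],[-12,12]),1.53))
for r in rows(L): print(r,end=", ")
print(); print(np.round(L,3)[[0,6,12,17]])
E
```

```text
(array([-0.13039726,  0.02550576,  0.02323876]), np.float64(-12.017503991493086)) [ 2.04156466 -0.0226453  -0.32442443]
gate hist [(np.float64(1.5), 24), (np.float64(1.55), 18), (np.float64(1.45), 14), (np.float64(1.4), 2), (np.float64(1.6), 2)]
rack tops x [-0.149 -0.145 -0.121 -0.056 -0.054]
[[0.004, 0.005, -0.001], -0.0], [[0.008, 0.004, -0.001], -0.0], [[0.012, 0.003, -0.001], -0.01], [[0.015, 0.002, -0.001], -0.037], [[0.019, 0.001, -0.001], -0.064], [[0.022, 0.0, -0.001], -0.092], [[0.026, -0.001, -0.001], -0.119], [[0.029, -0.002, -0.001], -0.146], [[0.033, -0.003, -0.001], -0.173], [[0.036, -0.004, -0.001], -0.201], [[0.039, -0.005, -0.001], -0.228], [[0.043, -0.006, -0.001], -0.255], [[0.046, -0.007, -0.001], -0.283], [[0.049, -0.008, -0.001], -0.31], [[0.053, -0.008, -0.001], -0.337], [[0.056, -0.009, -0.001], -0.365], [[0.06, -0.01, -0.001], -0.392], [[0.063, -0.01, -0.001], -0.419], 
[[ -0.128   0.02    0.024 -12.   ]
 [ -0.105   0.021   0.024  -5.202]
 [ -0.084   0.023   0.024   4.181]
 [ -0.067   0.022   0.024  12.   ]]
```

```bash
python3 - <<'E'
from h import *
L=[push(b,np.interp(b,[-.115,-.05],[-12,12]),np.interp(b,[-.12,-.05],[1.56,1.54])) for b in np.linspace(-.122,-.05,18)]
for r in rows(L): print(r,end=", ")
print(); print(np.round(L,3)[[0,6,12,17]])
E
```

```text
[[0.003, 0.001, -0.001], -0.0], [[0.007, 0.0, -0.001], -0.0], [[0.011, -0.0, -0.001], -0.01], [[0.015, -0.001, -0.001], -0.037], [[0.018, -0.002, -0.001], -0.064], [[0.022, -0.003, -0.001], -0.092], [[0.025, -0.004, -0.001], -0.119], [[0.029, -0.004, -0.001], -0.146], [[0.032, -0.005, -0.001], -0.173], [[0.036, -0.006, -0.001], -0.201], [[0.039, -0.007, -0.001], -0.228], [[0.042, -0.008, -0.001], -0.255], [[0.046, -0.008, -0.001], -0.283], [[0.049, -0.009, -0.001], -0.31], [[0.053, -0.009, -0.001], -0.337], [[0.056, -0.01, -0.001], -0.365], [[0.059, -0.01, -0.001], -0.392], [[0.063, -0.011, -0.001], -0.419], 
[[ -0.128   0.024   0.024 -12.   ]
 [ -0.105   0.024   0.024  -5.202]
 [ -0.084   0.024   0.024   4.181]
 [ -0.067   0.023   0.024  12.   ]]
```

>>> move_arm(
  steps=[
    [[0.003,0.001,0],0],
    [[0.007,0.0,0],0],
    [[0.011,0,0],-0.01],
    [[0.015,-0.001,0],-0.037],
    [[0.018,-0.002,0],-0.064],
    [[0.022,-0.003,0],-0.092],
    [[0.025,-0.004,0],-0.119],
    [[0.029,-0.004,0],-0.146],
    [[0.032,-0.005,0],-0.173],
    [[0.036,-0.006,0],-0.201],
    [[0.039,-0.007,0],-0.228],
  ],
)

```text
time_s: 14.75
tool_pos: [0.5335, -0.0159, 0.024]
tool_rot: [179.9, 0.0, 98.2]
force: [4.5, -3.5, 0.5]
grip_width: 0.0438
```

```bash
python3 - <<'E'
from h import *
print(chute_now(), env.get_obs()["force"]); p=gate()
c=cv2.resize(p[140:280,190:370],None,fx=4.2,fy=4.2,interpolation=cv2.INTER_CUBIC); cv2.imwrite("pics/s5.png",cv2.convertScaleAbs(c,alpha=1.5)[:,:,::-1])
L=[push(b,np.interp(b,[-.115,-.05],[-12,12]),np.interp(b,[-.12,-.05],[1.56,1.54])) for b in np.linspace(-.075,-.045,8)]
L+=[push(b,np.interp(b,[-.05,-.02],[12,18]),1.54) for b in np.linspace(-.042,-.014,9)]
for r in rows(L): print(r,end=", ")
print(); print(np.round(L,3)[[0,7,-1]])
E
```

```text
(array([-0.09091205,  0.02355557,  0.02400353]), np.float64(1.139608233768243)) [ 4.46439916 -3.5073717   0.4690471 ]
gate hist [(np.float64(1.5), 45), (np.float64(1.55), 38), (np.float64(0.9), 9), (np.float64(1.45), 8), (np.float64(1.4), 6)]
rack tops x [-0.102 -0.101 -0.08  -0.015 -0.013]
[[0.003, -0.0, -0.0], -0.027], [[0.007, -0.0, -0.0], -0.055], [[0.01, 0.0, -0.0], -0.083], [[0.014, 0.0, -0.0], -0.11], [[0.017, 0.001, -0.0], -0.138], [[0.021, 0.001, -0.0], -0.165], [[0.024, 0.001, -0.0], -0.188], [[0.029, 0.001, -0.0], -0.188], [[0.031, 0.001, -0.0], -0.216], [[0.034, 0.001, -0.0], -0.229], [[0.037, 0.001, -0.0], -0.241], [[0.041, 0.001, -0.0], -0.253], [[0.044, 0.001, -0.0], -0.265], [[0.047, 0.001, -0.0], -0.277], [[0.05, 0.001, -0.0], -0.29], [[0.053, 0.001, -0.0], -0.293], [[0.057, 0.001, -0.0], -0.293], 
[[-0.087  0.024  0.024  2.769]
 [-0.062  0.023  0.024 12.   ]
 [-0.033  0.024  0.024 18.   ]]
```

View pics/s5.png

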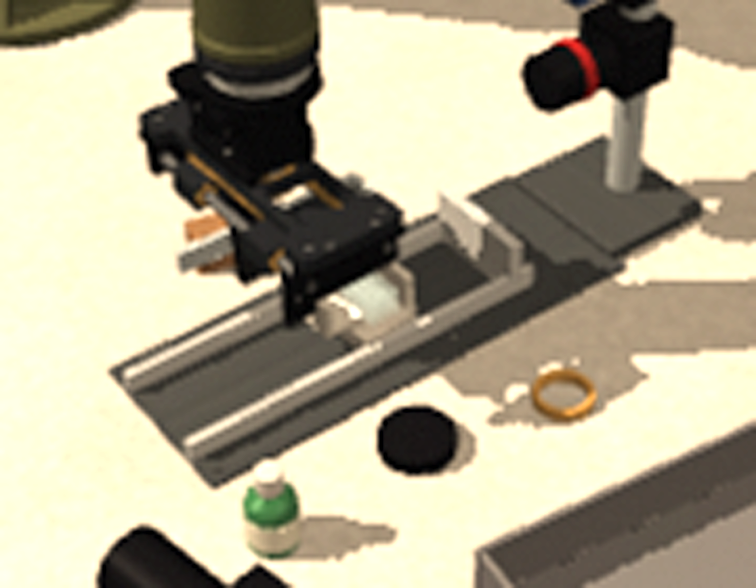

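The gate is open at about 1.55 rad (arm tip at (185, 260)). The rack's nose is about 11 mm short of the gate line, and the finger pushes the plate squarely. Continuing.

>>> move_arm(
  steps=[
    [[0.003,0,0],-0.027],
    [[0.007,0,0],-0.055],
    [[0.01,0,0],-0.083],
    [[0.014,0.0,0],-0.11],
    [[0.017,0.001,0],-0.138],
    [[0.021,0.001,0],-0.165],
    [[0.024,0.001,0],-0.188],
    [[0.028,0.001,0],-0.188],
    [[0.031,0.001,0],-0.216],
  ],
)

```text
time_s: 15.92
tool_pos: [0.5302, 0.0141, 0.0241]
tool_rot: [179.9, 0.1, 110.6]
force: [5.4, -6.8, 2.3]
grip_width: 0.0437
```

```bash
python3 - <<'E'
from h import *
print(chute_now(), env.get_obs()["force"],env.get_obs()["grip_width"]); p=gate()
L=[push(b,np.interp(b,[-.05,-.02],[12,18]),1.54) for b in np.linspace(-.040,-.009,11)]
for r in rows(L): print(r,end=", ")
print(); print(np.round(L,3)[[0,7,-1]])
E
```

```text
(array([-0.06075566,  0.02312175,  0.02405257]), np.float64(13.476730654604424)) [ 5.42249194 -6.84831345  2.31040915] 0.04371038494074773
gate hist [(np.float64(1.55), 63), (np.float64(1.5), 50), (np.float64(1.25), 12), (np.float64(1.3), 12), (np.float64(0.65), 10)]
rack tops x [-0.066 -0.065 -0.045  0.017  0.019]
[[0.003, 0.0, 0.0], -0.008], [[0.006, 0.001, 0.0], -0.019], [[0.009, 0.001, 0.0], -0.029], [[0.011, 0.002, 0.0], -0.04], [[0.014, 0.003, 0.0], -0.051], [[0.017, 0.003, 0.0], -0.062], [[0.02, 0.004, 0.0], -0.073], [[0.022, 0.004, 0.0], -0.078], [[0.026, 0.005, 0.0], -0.078], [[0.029, 0.006, 0.0], -0.078], [[0.032, 0.006, 0.0], -0.078], 
[[-0.058  0.023  0.024 14.   ]
 [-0.038  0.024  0.024 18.   ]
 [-0.028  0.024  0.024 18.   ]]
```

>>> move_arm(
  steps=[
    [[0.003,0,0],-0.008],
    [[0.006,0.001,0],-0.019],
    [[0.009,0.001,0],-0.029],
    [[0.011,0.002,0],-0.04],
    [[0.014,0.003,0],-0.051],
    [[0.017,0.003,0],-0.062],
    [[0.02,0.004,0],-0.073],
    [[0.023,0.004,0],-0.078],
    [[0.026,0.005,0],-0.078],
  ],
)

```text
time_s: 17.1
tool_pos: [0.5402, 0.0283, 0.0308]
tool_rot: [178.9, 1.4, 114.4]
force: [20.1, -28.6, 18.7]
grip_width: 0.0435
```

```bash
python3 - <<'E'
from h import *
print(chute_now(), env.get_obs()["force"],env.get_obs()["grip_width"]); p=gate()
L=[push(b,18,1.54) for b in np.linspace(-.013,-.006,6)]
for r in rows(L): print(r,end=", ")
E
```

```text
(array([-0.04791562,  0.01143739,  0.03084854]), np.float64(17.297671094382167)) [ 20.07972696 -28.63645665  18.73858386] 0.04350355022402343
gate hist [(np.float64(1.3), 79), (np.float64(1.25), 39), (np.float64(1.0), 14), (np.float64(0.4), 11), (np.float64(1.05), 11)]
rack tops x [-0.051 -0.05  -0.04  -0.029 -0.026]
[[0.018, -0.007, 0.007], -0.012], [[0.02, -0.007, 0.007], -0.012], [[0.021, -0.006, 0.007], -0.012], [[0.022, -0.006, 0.007], -0.012], [[0.024, -0.006, 0.007], -0.012], [[0.025, -0.005, 0.007], -0.012],
```

Something resisted, with about 35 N, and the tool was deflected. I'll look before doing anything else.

```bash
python3 - <<'E'
from h import *
s=env.read_camera("scene"); t=env.read_camera("top"); w=env.read_camera("wrist"); o=env.get_obs()
np.savez("jam.npz",s=s[0],sd=s[1],t=t[0],td=t[1],w=w[0],wd=w[1])
print(chute_now(),o["force"],o["wrist_torque"],np.round(o["qpos"],1))
a=cv2.resize(s[0][90:270,220:400],(400,400),interpolation=cv2.INTER_CUBIC); b=cv2.resize(t[0][150:270,160:280],(400,400),interpolation=cv2.INTER_CUBIC)
c=cv2.resize(w[0][60:260,100:500],(400,200)); im=np.zeros((600,800,3),np.uint8); im[:400,:400]=a; im[:400,400:]=b; im[400:,:400]=c
im[400:,400:]=cv2.resize(w[0][0:150,150:450],(400,200))
cv2.imwrite("pics/jam.png",cv2.convertScaleAbs(im,alpha=1.5)[:,:,::-1])
E
```

```text
(array([-0.04778452,  0.0114776 ,  0.03091761]), np.float64(17.28318859839483)) [ 20.04103751 -25.48631784  17.41138448] [-5.4810112  -5.10138664 -1.02341768] [ 34.9  19.6 -47.1 109.9  18.4  56.5   3.9]
```

View pics/jam.png

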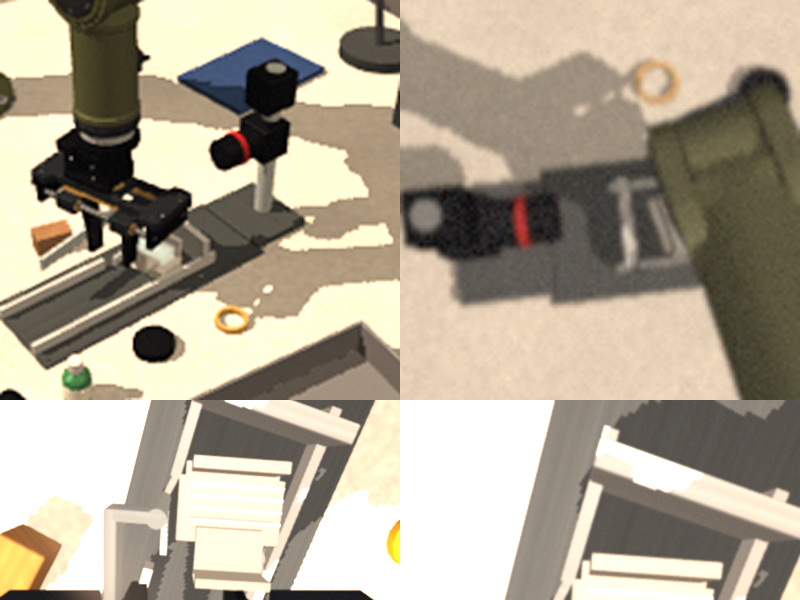

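The wrist picture suggests the rack has yawed inside the chute: its edges look parallel to the tool, not to the walls. Its front-left corner at about (180, 475) in the composite is near the left wall's end by the hinge post (155, 520). I'll measure this.

```bash
python3 - <<'E'
from h import *
f=np.load("jam.npz"); M,K=pose("wrist"); W=cloud("w",f["wd"],M,K); q=W[...,:2]-O; X=q@EX; Y=q@EY; Z=W[...,2]; ok=f["wd"]>0
print("end stop top", [np.round(np.percentile(v[ok&(Z>.044)&(Z<.052)&(X>.05)&(abs(Y)<.03)],[2,50]),4) for v in(X,Z)])
k=ok&(abs(Y-.041)<.004)&(Z>.07)&(X>-.02); print("post top", np.round([X[k].mean(),Y[k].mean(),Z[k].mean()],4))
def box(n,k):
    pts=np.stack([X[k],Y[k]],-1).astype(np.float32)*1000
    (c,s,a)=cv2.minAreaRect(pts); print(n,k.sum(),np.round(c,1),np.round(s,1),round(a,1),"corners",np.round(cv2.boxPoints((c,s,a)),0).tolist(),"z",np.round(np.percentile(Z[k],[5,50,95]),4))
reg=env.cut_out("wrist","rack")
print([(r["conf"],r["region"].sum()) for r in reg])
R0=reg[0]["region"]&ok
box("rack all",R0)
for lo,hi in((.014,.022),(.022,.03),(.03,.04),(.04,.05),(.05,.06)):
    k=R0&(Z>lo)&(Z<hi)
    if k.sum()>20: box((lo,hi),k)
k=ok&(X>-.03)&(X<.056)&(abs(Y)<.034)&(Z<.012); print("floor",k.sum(),np.round(np.percentile(Z[k],[5,50,95]),4))
w=ok&(Z>.015)&(Z<.024)&(X>.035)&(X<.055); 
for lo,hi in((.03,.045),(-.045,-.03)):
    k=w&(Y>lo)&(Y<hi); print("wall y",np.round(np.percentile(Y[k],[5,95]),4) if k.any() else None)
E
```

```text
end stop top [array([0.0576, 0.0621]), array([0.0449, 0.0485])]
post top [-0.0062  0.0405  0.0933]
[(0.79, np.int64(11975))]
rack all 11923 [ 2.8 -2.9] [69.7 69.1] 13.5 corners [[-39.0, 23.0], [-23.0, -45.0], [45.0, -28.0], [29.0, 39.0]] z [0.0202 0.0333 0.0572]
(0.014, 0.022) 2503 [13.   1.6] [35.9 66.2] 7.4 corners [[-9.0, 32.0], [-1.0, -34.0], [35.0, -29.0], [27.0, 37.0]] z [0.0194 0.0209 0.0219]
(0.022, 0.03) 2698 [10.2  1.6] [48.6 63.8] 13.9 corners [[-21.0, 27.0], [-6.0, -35.0], [41.0, -24.0], [26.0, 38.0]] z [0.0221 0.0233 0.027 ]
(0.03, 0.04) 3381 [3.3 0. ] [63.5 49.9] 13.3 corners [[-33.0, 17.0], [-22.0, -32.0], [40.0, -17.0], [28.0, 32.0]] z [0.0322 0.0344 0.038 ]
(0.04, 0.05) 2405 [ 2.8 -0.3] [68.5 50.1] 13.6 corners [[-36.0, 16.0], [-25.0, -33.0], [42.0, -17.0], [30.0, 32.0]] z [0.0406 0.0446 0.0469]
(0.05, 0.06) 929 [-26.5  -6.7] [ 5.8 39.6] 12.4 corners [[-34.0, 12.0], [-25.0, -27.0], [-19.0, -25.0], [-28.0, 13.0]] z [0.0515 0.0576 0.0589]
floor 3959 [0.0045 0.0055 0.0066]
wall y [0.0354 0.0408]
wall y [-0.0406 -0.0347]
```

The rack is yawed about +13° and wedged between the walls, with its nose near +35 mm and its rear slightly raised. The gate is still above 1.2 rad. I'll back the pushing finger off while A keeps the gate open, then push on the left part of the plate at a fixed tool angle.

```bash
cat >> h.py <<'E'
def rows_from(c0,L):   # from a commanded chute pose (cx,cy,z,delta)
    d0=np.radians(c0[3]); tx=np.array([np.cos(d0),np.sin(d0)]); ty=np.array([np.sin(d0),-np.cos(d0)]); out=[]
    for cx,cy,z,de in L:
        D=np.array([cx,cy])-np.array(c0[:2]); out.append([[round(float(D@tx),3),round(float(D@ty),3),round(float(c0[2]-z),3)],round(float(-np.radians(de-c0[3])),3)])
    return out
E
python3 - <<'E'
import h; from h import *
# commanded now = last rows: start measured (-.06076,.02312,.02405,13.48) + [.026,.005,0],-.078
d0=np.radians(13.477); tx=np.array([np.cos(d0),np.sin(d0)]); ty=np.array([np.sin(d0),-np.cos(d0)])
c=np.array([-.06076,.02312])+.026*tx+.005*ty; c0=(c[0],c[1],.024,13.477+np.degrees(.078)); print("cmd",c0)
L=[(c0[0]-.006*i,c0[1]+.0003*i,.024,c0[3]) for i in range(1,4)]+[(*push(b,de,1.56)[:2],.024,de) for b,de in((-.036,16),(-.04,14),(-.044,12),(-.048,10),(-.048,10))]
print(np.round(L,4)); print(rows_from(c0,L))
h.OFF=.0195; print("w30",push(-.048,10,1.56))
E
```

```text
cmd (np.float64(-0.03431067256757434), np.float64(0.024317112514484655), 0.024, np.float64(17.946070802020422))
[[-0.0403  0.0246  0.024  17.9461]
 [-0.0463  0.0249  0.024  17.9461]
 [-0.0523  0.0252  0.024  17.9461]
 [-0.0545  0.0243  0.024  16.    ]
 [-0.0576  0.0243  0.024  14.    ]
 [-0.0606  0.0244  0.024  12.    ]
 [-0.0636  0.0245  0.024  10.    ]
 [-0.0636  0.0245  0.024  10.    ]]
[[[-0.006, -0.002, 0.0], -0.0], [[-0.011, -0.004, 0.0], -0.0], [[-0.017, -0.006, 0.0], -0.0], [[-0.019, -0.006, 0.0], 0.034], [[-0.022, -0.007, 0.0], 0.069], [[-0.025, -0.008, 0.0], 0.104], [[-0.028, -0.009, 0.0], 0.139], [[-0.028, -0.009, 0.0], 0.139]]
w30 (np.float64(-0.06250803767063451), np.float64(0.030947380370516517), 0.024, 10)
```

>>> move_arm(
  steps=[
    [[-0.006,-0.002,0.0],0],
    [[-0.011,-0.004,0.0],0],
    [[-0.017,-0.006,0.0],0],
    [[-0.019,-0.006,0.0],0.034],
    [[-0.022,-0.007,0.0],0.069],
    [[-0.025,-0.008,0.0],0.104],
    [[-0.028,-0.009,0.0],0.139],
    [[-0.028,-0.009,0.0],0.139],
  ],
)

```text
time_s: 18.35
tool_pos: [0.5294, 0.0153, 0.024]
tool_rot: [179.8, -0.2, 107.1]
force: [5.4, 3.0, 1.5]
grip_width: 0.0432
```

```bash
cat >> h.py <<'E'
def rackpose():
    M,K=pose("wrist"); p,d=env.read_camera("wrist"); W=cloud("w",d,M,K); q=W[...,:2]-O; X=q@EX; Y=q@EY; Z=W[...,2]; ok=d>0
    r=env.cut_out("wrist","rack")
    if not r: print("no rack"); return p
    R0=r[0]["region"]&ok
    for n,lo,hi in(("base",.014,.022),("mid",.022,.03),("front",.04,.0475),("plate",.0475,.062)):
        k=R0&(Z>lo)&(Z<hi)
        if k.sum()>20:
            c,s,a=cv2.minAreaRect(np.stack([X[k],Y[k]],-1).astype(np.float32)*1000); print(n,k.sum(),np.round(c,1),np.round(s,1),round(a,1),np.round(cv2.boxPoints((c,s,a)),0).tolist(),"z",np.round(np.percentile(Z[k],[5,50,95]),4))
    return p
E
python3 - <<'E'
from h import *
o=env.get_obs(); print(chute_now(),o["force"],o["time_s"]); gate(); rackpose()
E
```

```text
(array([-0.0594363 ,  0.02378091,  0.02397967]), np.float64(9.976311046339887)) [5.41309078 3.00881103 1.54487137] 18.35
gate hist [(np.float64(1.55), 69), (np.float64(1.5), 49), (np.float64(1.3), 17), (np.float64(0.65), 8), (np.float64(1.35), 8)]
rack tops x [-0.066 -0.066 -0.053 -0.031 -0.028]
base 5554 [12.1  2.7] [47.8 64.8] 1.5 [[-13.0, 35.0], [-11.0, -30.0], [37.0, -29.0], [35.0, 36.0]] z [0.0184 0.0195 0.0207]
mid 3397 [2.5 1.2] [67.2 52.5] 1.5 [[-32.0, 27.0], [-30.0, -26.0], [37.0, -24.0], [35.0, 28.0]] z [0.0252 0.0284 0.0295]
front 1941 [2.2 2.2] [68.1 50.4] 1.6 [[-32.0, 26.0], [-31.0, -24.0], [37.0, -22.0], [36.0, 28.0]] z [0.0402 0.0453 0.0467]
plate 815 [1.8 1.8] [68.  40.2] 0.3 [[-32.0, 22.0], [-32.0, -18.0], [36.0, -18.0], [36.0, 22.0]] z [0.0485 0.0504 0.0514]
```

The rack straightened by itself: yaw 1.5°, flat, nose about +36 mm, gate about 1.55 rad. I'll narrow the fingers slightly so B pushes near the rack's centre line, then push straight with no turning.

```bash
python3 - <<'E'
import h; from h import *
h.OFF=.0225; c0=(-.0636,.0245,.024,10)
for b in(-.048,-.03,-.01): print(np.round(push(b,10,1.54),4))
L=[(-.0636,.0275,.024,10)]*3+[(x,.0275,.024,10) for x in np.arange(-.060,-.023,.003)]
for r in rows_from(c0,L): print(r,end=", ")
E
```

```text
[-0.063   0.0268  0.024  10.    ]
[-0.045   0.0274  0.024  10.    ]
[-0.025  0.028  0.024 10.   ]
[[0.001, -0.003, 0.0], -0.0], [[0.001, -0.003, 0.0], -0.0], [[0.001, -0.003, 0.0], -0.0], [[0.004, -0.002, 0.0], -0.0], [[0.007, -0.002, 0.0], -0.0], [[0.01, -0.001, 0.0], -0.0], [[0.013, -0.001, 0.0], -0.0], [[0.016, -0.0, 0.0], -0.0], [[0.019, 0.0, 0.0], -0.0], [[0.022, 0.001, 0.0], -0.0], [[0.025, 0.001, 0.0], -0.0], [[0.028, 0.002, 0.0], -0.0], [[0.031, 0.002, 0.0], -0.0], [[0.034, 0.003, 0.0], -0.0], [[0.037, 0.003, 0.0], -0.0], [[0.04, 0.004, 0.0], -0.0],
```

>>> move_arm(
  steps=[
    [[0.001,-0.003,0.0],0],
    [[0.001,-0.003,0.0],0],
    [[0.001,-0.003,0.0],0],
    [[0.004,-0.003,0.0],0],
    [[0.007,-0.002,0.0],0],
    [[0.01,-0.002,0.0],0],
    [[0.013,-0.001,0.0],0],
    [[0.016,-0.001,0.0],0],
    [[0.019,0.0,0.0],0],
    [[0.022,0.0,0.0],0],
    [[0.025,0.001,0.0],0],
  ],
  hand=0.17,
)

```text
time_s: 19.88
tool_pos: [0.5239, 0.034, 0.0241]
tool_rot: [179.9, 0.2, 107.0]
force: [7.6, -5.3, 2.5]
grip_width: 0.0358
```

```bash
python3 - <<'E'
from h import *
o=env.get_obs(); print(chute_now(),o["force"],o["wrist_torque"],o["time_s"],o["grip_width"]); gate(); rackpose()
E
```

```text
(array([-0.04021909,  0.02689386,  0.02407641]), np.float64(9.856430000967094)) [ 7.5919997  -5.27467284  2.53460126] [-1.13963131 -1.53556911  0.08688811] 19.875 0.035790472341694496
gate hist [(np.float64(1.55), 85), (np.float64(1.5), 55), (np.float64(1.2), 9), (np.float64(1.15), 7), (np.float64(1.6), 7)]
rack tops x [-0.048 -0.046 -0.03  -0.022 -0.021]
base 4618 [19.9  2.5] [47.  63.9] 1.0 [[-4.0, 34.0], [-3.0, -30.0], [44.0, -29.0], [43.0, 35.0]] z [0.0184 0.0195 0.0207]
mid 3421 [10.3  2. ] [65.9 50.5] 1.3 [[-23.0, 27.0], [-22.0, -24.0], [44.0, -22.0], [43.0, 28.0]] z [0.0243 0.0284 0.0295]
front 1780 [8.9 1.9] [70.5 50.2] 1.6 [[-27.0, 26.0], [-26.0, -24.0], [45.0, -22.0], [43.0, 28.0]] z [0.0402 0.0453 0.0467]
plate 661 [ 2.6 -8.8] [34.8 71.6] 63.9 [[-37.0, -9.0], [27.0, -40.0], [42.0, -9.0], [-22.0, 23.0]] z [0.0482 0.0503 0.0513]
```

>>> move_arm(
  steps=[
    [[0.003,0.0005,0.0],0],
    [[0.006,0.001,0.0],0],
    [[0.009,0.0015,0.0],0],
    [[0.012,0.002,0.0],0],
    [[0.014,0.0025,0.0],0],
    [[0.015,0.0025,0.0],0],
    [[0.015,0.0025,0.0],0],
  ],
)

```text
time_s: 20.9
tool_pos: [0.5226, 0.0476, 0.0242]
tool_rot: [179.9, 0.3, 106.9]
force: [8.4, -7.3, 1.7]
grip_width: 0.0357
```

```bash
python3 - <<'E'
from h import *
o=env.get_obs(); print(chute_now(),o["force"],o["time_s"],o["grip_width"]); gate(); rackpose()
E
```

```text
(array([-0.02651078,  0.02653993,  0.0242088 ]), np.float64(9.82356299003365)) [ 8.4485809  -7.26212446  1.73652481] 20.9 0.03573253009648798
gate hist [(np.float64(1.55), 85), (np.float64(1.5), 74), (np.float64(0.25), 9), (np.float64(1.45), 9), (np.float64(0.3), 8)]
rack tops x [-0.035 -0.034 -0.017 -0.008 -0.007]
base 4693 [32.7  2.6] [47.3 65. ] 1.2 [[8.0, 35.0], [10.0, -30.0], [57.0, -29.0], [56.0, 36.0]] z [0.0184 0.0195 0.0207]
mid 3407 [23.6  1.9] [65.7 49.9] 1.7 [[-10.0, 26.0], [-9.0, -24.0], [57.0, -22.0], [56.0, 28.0]] z [0.0243 0.0285 0.0296]
front 1848 [21.6  1.6] [71.2 50. ] 1.9 [[-15.0, 25.0], [-13.0, -25.0], [58.0, -22.0], [56.0, 28.0]] z [0.0402 0.0452 0.0466]
plate 710 [22.1  1.5] [67.4 39.7] 0.4 [[-12.0, 21.0], [-11.0, -19.0], [56.0, -18.0], [56.0, 22.0]] z [0.048  0.0504 0.0514]
```

>>> move_arm(
  steps=[
    [[0.002,0,0.0],0],
    [[0.004,0.0005,0.0],0],
    [[0.004,0.0005,0.0],0],
  ],
)

```text
time_s: 21.42
tool_pos: [0.5224, 0.0479, 0.0243]
tool_rot: [179.9, 0.5, 106.8]
force: [9.9, -14.2, 2.2]
grip_width: 0.0358
```

```bash
python3 - <<'E'
from h import *
o=env.get_obs(); print(chute_now(),o["force"],o["time_s"],o["grip_width"]); rackpose()
E
```

```text
(array([-0.02618425,  0.02672389,  0.02428454]), np.float64(9.69521921945298)) [  9.87048932 -14.15378616   2.20222965] 21.425 0.03584678867354024
base 4581 [33.3  0.1] [68.9 48.4] 89.7 [[9.0, -34.0], [57.0, -34.0], [58.0, 34.0], [9.0, 35.0]] z [0.0185 0.0195 0.0207]
mid 3444 [25.4  1.8] [66.8 50.6] 3.1 [[-9.0, 25.0], [-7.0, -25.0], [60.0, -22.0], [57.0, 29.0]] z [0.0242 0.0285 0.0295]
front 1857 [23.7  1.7] [67.2 50.3] 1.6 [[-11.0, 26.0], [-9.0, -24.0], [58.0, -22.0], [57.0, 28.0]] z [0.0402 0.0453 0.0467]
plate 676 [22.7  3.7] [68.3 40.3] 4.1 [[-13.0, 21.0], [-10.0, -19.0], [58.0, -14.0], [55.0, 26.0]] z [0.0482 0.0505 0.0516]
```

The rack is home: force rose from 7 to 14 N with almost no motion, and the nose is about +57.5 mm. I'll back off, then lift straight up to let the gate go.

>>> move_arm(
  steps=[
    [[-0.007,-0.0015,0],0],
    [[-0.014,-0.003,0],0],
    [[-0.016,-0.003,0],0],
    [[-0.016,-0.003,0],0],
    [[-0.016,-0.003,-0.03],0],
    [[-0.016,-0.003,-0.08],0],
    [[-0.016,-0.003,-0.13],0],
    [[-0.016,-0.003,-0.16],0],
    [[-0.016,-0.003,-0.18],0],
    [[-0.016,-0.003,-0.18],0],
    [[-0.016,-0.003,-0.18],0],
  ],
)

```text
time_s: 22.9
tool_pos: [0.5197, 0.0392, 0.2018]
tool_rot: [-179.8, -0.1, 107.0]
force: [-0.3, -0.5, -0.1]
grip_width: 0.0362
```

```bash
python3 - <<'E'
from h import *
o=env.get_obs(); print(chute_now(),o["force"],o["time_s"]); p=gate(); w=rackpose()
im=np.zeros((600,800,3),np.uint8); im[:,:]=0
im[:340,:400]=cv2.resize(p[110:263,200:380],(400,340),interpolation=cv2.INTER_CUBIC); im[:300,400:]=cv2.resize(w,(400,300)); t=env.read_camera("top")[0]; im[340:600,:400]=cv2.resize(t[140:270,150:350],(400,260),interpolation=cv2.INTER_CUBIC)
cv2.imwrite("pics/end.png",cv2.convertScaleAbs(im,alpha=1.4)[:,:,::-1])
E
```

```text
(array([-0.03451578,  0.03048263,  0.20181927]), np.float64(9.948637726903172)) [-0.2943544  -0.48001743 -0.11014469] 22.9
gate hist [(np.float64(-0.0), 98), (np.float64(0.05), 41), (np.float64(-0.05), 19), (np.float64(0.1), 6)]
rack tops x 0
base 1464 [32.   2.7] [64.2 46.6] 88.0 [[8.0, -29.0], [54.0, -30.0], [56.0, 34.0], [10.0, 36.0]] z [0.0182 0.0194 0.0207]
mid 816 [26.4  2.4] [64.2 49.6] 1.3 [[-6.0, 26.0], [-5.0, -23.0], [59.0, -22.0], [58.0, 28.0]] z [0.0265 0.0284 0.0295]
front 360 [26.1  0.3] [65.8 49.1] 5.9 [[-9.0, 21.0], [-4.0, -28.0], [61.0, -21.0], [56.0, 28.0]] z [0.0402 0.0452 0.0467]
plate 177 [16.3 11.9] [71.5 36.4] 23.6 [[-24.0, 14.0], [-9.0, -19.0], [56.0, 9.0], [42.0, 43.0]] z [0.0484 0.0504 0.0513]
```

View pics/end.png

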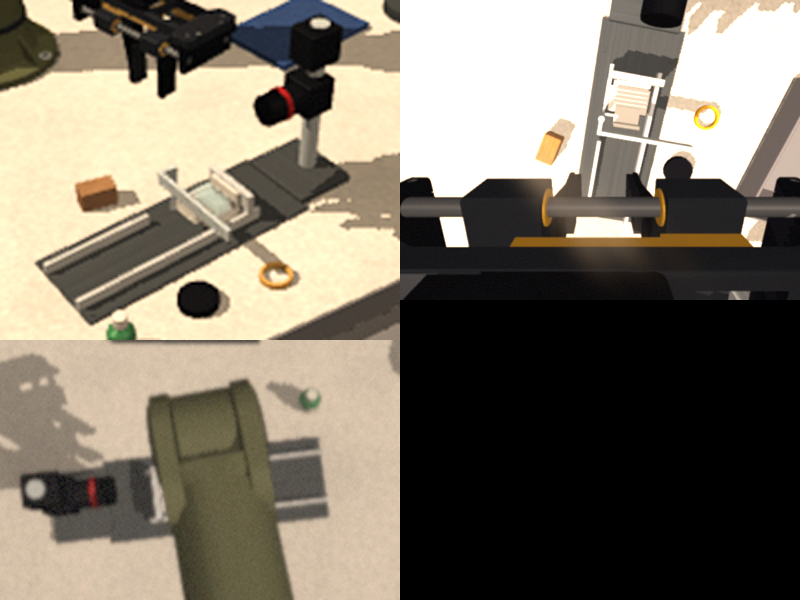

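The final picture shows the arm across the chute again at (160–230, 175–235), with the rack home against the stop at (225, 200). The box, cap, ring and bottle are where they were, and the gripper is well clear. Handing in.

```bash
python3 -c "
from cell import env; print(env.sign_off())"
```

```text
the job is handed in; nothing more can be done
None
```

I swung the gate open with one finger and kept it open while the other finger pushed the rack home. I then backed off and lifted clear, so the gate sprang shut. The job is handed in at about 23 s; no verdict was reported.

**Final checks**
- **Rack:** the nose is at about +57 mm with the end stop at +58, and pushing further only raised the force. It is flat, about 1.5–2° off straight and about 2 mm left of centre.
- **Gate:** about 0.0–0.05 rad, so shut.
- **Surroundings:** force on the tool is about zero. The box, cap, ring and bottle look unmoved. I did not measure the mug, carton or driver at the end, but I never worked near them.

**What went wrong or disagreed**
- **First swing missed:** the fingertips really sit about 14 mm behind the reported TCP, not 8 mm ahead of it as stated. They passed just over the gate arm without moving anything. I corrected the height and repeated the swing.
- **Rack jammed part-way:** with the nose near +35 mm it turned about 13° and its rear rose a few mm. Force peaked at about 40 N, and the gate sagged to about 1.3 rad (fail limit 1.2). I think this came from turning the tool while pushing slightly off-centre. After backing off, the rack straightened itself, the gate returned to about 1.55 rad, and a straight push finished the job.
- **Least certain point:** my gate-angle readings during the jam were 1.25–1.35 rad, good to only about 0.05. I believe it stayed above the limit, but that is the closest call in the run.

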